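# Raise the carry handle of the amber-bottle rack

## Robot

A 6-joint arm with a two-finger parallel gripper is mounted at the origin on the work surface; the furniture and walls round the work are solid. World frame = base frame: x ahead of the robot, y to its left, z up, the work surface at z = 0. Lengths are in m, angles in rad, forces in N, time in s.
With the tool pointing down it reaches from about 0.225 to 0.875 m from the base axis. Payload 3.4 kg.
Tool frame: the origin (TCP) lies midway between the tips of the shut fingers; the grasp point (between the pads) lies 19 mm behind it (manip.grip_point_offset is the distance from the TCP to the grasp point, in m); z points along the fingers, y is the line along which they close (so a half turn about z gives the same grasp; the last joint's range is limited). The gripper opens to 85 mm and grips with 20 to 120 N. Pads are 22 mm wide; open, the fingers measure 114 mm over their backs; the gripper's body (76 mm by 85 mm) begins 54 mm behind the grasp point. The pads swing forward as they close: fully open they stand 13 mm farther back than shut.
Start: joints at [1.051, 0.276, 1.505, -0, 1.361, -0.121], TCP at [0.223, 0.53, 0.231] pointing down, gripper open.
Joint ranges: [-2.89, 2.89], [-0.75, 2.08], [0.22, 2.7], [-1.18, 4.32], [0.11, 2.71], [-2.7, 2.7]. Speed limits (rad/s): [2.57, 2.57, 3.14, 3.14, 3.14, 3.14].

## Interface

Orientations are given as a unit quaternion [w, x, y, z].
In Python, from rig import manip gives the robot as it stands.
- The arm moves only by the shell command python3 -m handwheel 'ROWS' [FORCE]. ROWS is JSON, a list of rows, each an object with "translation": the shift along the tool's x, y, z in m, a list of three; "angular": the turn, a rotation vector about the tool's x, y, z in degrees, a list of three; "hand": the closure, from 0 (fully open) to 1 (shut). A call has 1 to 10 rows; each row shifts and turns the commanded pose from where the row before left it, along the tool's axes as they then stand; what a row does not reach is not made up. A row lasts 1/12 s, in which the tool goes at most 41.7 mm and 7.16 degrees, less where a joint would pass 70% of its speed; a pose out of reach is approached as far as the arm can. A call with a gripper value outside its range is refused whole. The fingers move at their own pace and stop on an object; FORCE is the grip in N (left out, the last holds). Time passes only in rows, so rows that do not move let the fingers close. It gives the time, the measured TCP pose, the force, the opening and the grip force at its end, in the units of the state.
- manip.get_state(): the state, without advancing time (a new reading comes with each control period).
- manip.get_image(name): name is "side" or "top"; returns the picture (420x560x3 uint8, red, green, blue); there is no depth.
- manip.camera_info(name): a dict with "camera_matrix" (3x3 intrinsics, pixels), "eye" and "orientation" of the camera in the world. Camera axes: x right, y down, z forward; pixel columns grow to the right and rows downward; lengths in m; the calibration is good to about 2 mm. A picture is of the moment at which its call begins. camera_info takes no time and is no camera call.
- manip.sign_off(): hands the job in; it is judged then, once.
The state is a dict: "clock": time; "qpos": joint angles; "qd": joint speeds; "effort": joint torques, N m; "position": TCP position; "ee_rot": TCP orientation; "contact_force": force on the tool from outside, world axes, zero at the start; "moment": the same for the moment, N m; "width": finger opening in m; "gripper_force": force on a finger pad.
Only numpy, scipy, OpenCV 4.12 (cv2) and the standard library are available. Lean on these libraries where they do the work, as an engineer would, in place of code of your own. Each camera call takes 0.05 s, during which the arm holds its last target. There are 200 camera calls.

## Task

The rack with the amber dropper bottles is about to be carried off. Swing its folded carry handle up until it stands fully upright and stays seated in its end detent, then let go; leave the handle of the rack with the vials folded down.

Things in the scene. Friction and masses are not known exactly. Their poses are not given: they have to be found in the camera images.
- amber_rack: Wooden rack 50 x 120 x 50 mm (x, y, z) with 3 amber dropper bottles, tops 110 mm up; stands fast. Origin: centre of its underside, on the bench; z up, its -x side faces the robot. Its steel carry handle is hinged on its ends about the line x = 0, z = 40 mm: two arms at y = +-78 mm lead to a cross bar 140 mm from the hinge, with a black grip 100 mm long, 14 mm thick, in its middle.
- amber_handle (a joint): Handle angle q, rad. 0: level, arms to the rack's -x; grows as the bar swings up; 1.571: upright at the end stop. Middle of the bar in the rack's frame, mm: x = -140 cos q, y = 0, z = 40 + 140 sin q. Light friction holds it where it is left; from 1.15 a spring ball resists (about 2 N at the bar) until 1.4, then snaps the handle to its stop and holds it there.
- vial_rack: Same wooden rack with the same kind of handle, also folded toward the robot, but with 4 small clear vials (white, black and blue caps, tops 78 mm up); stands fast, about 250 to 450 mm to the left or right of the other. Origin and axes as for the other.
- vial_handle (a joint): Angle of the carry handle on the vial rack, rad; same meaning and size as the other. It is to stay folded, under 0.7.

How it is judged:
At the end, for the whole second after the job is handed in: The handle of the rack with the amber bottles stands upright in its detent (within 10 degrees of its end stop) and at rest; the handle of the vial rack is still folded (under 0.7 rad) (value of joint amber_handle above 1.396 rad and velocity of joint amber_handle between -0.1 and 0.1 rad/s and value of joint vial_handle below 0.7 rad); the robot touches nothing.
It fails at once if the handle of the vial rack is raised (beyond 0.7 rad) (value of joint vial_handle above 0.7 rad).
It also fails if it takes over 32 s, if anything falls off the work surface, if the arm or the gripper's body presses on something with over 40 N, if the wrist force passes 120 N, or if a joint passes its speed limit or range.

## Working session

There is one attempt and no reset: what is moved stays moved. The work goes in short steps, Python scripts to look and compute and a shell command to move; the robot and the scene stay as the last step left them, time stands still between calls to the robot, and variables do not carry over. Pictures are saved under pics/ and viewed, at most 10 in all, crops included, and the job is handed in when it is done.

```bash
mkdir -p pics
python3 - <<'E'
from rig import manip
import cv2
for n in("top","side"):
    im=manip.get_image(n); cv2.imwrite(f"pics/{n}0.png",im[...,::-1]); print(n,manip.camera_info(n))
s=manip.get_state();print({k:s[k] for k in("clock","position","ee_rot","width")})
E
```

```text
top {'camera_matrix': array([[486.31154487,   0.        , 280.63258312],
       [  0.        , 486.31154487, 205.14150535],
       [  0.        ,   0.        ,   1.        ]]), 'eye': array([0.42325246, 0.00127948, 1.04617647]), 'orientation': array([ 0.05702032, -0.69947777,  0.71075888, -0.04797228])}
side {'camera_matrix': array([[407.53829541,   0.        , 281.9026325 ],
       [  0.        , 407.53829541, 204.45481494],
       [  0.        ,   0.        ,   1.        ]]), 'eye': array([ 0.14432953, -0.60817549,  0.40673565]), 'orientation': array([-0.51065984,  0.80629956, -0.24604751,  0.16902121])}
{'clock': 0.1, 'position': array([0.22303535, 0.52947203, 0.23052003]), 'ee_rot': array([-2.70377378e-04,  1.98090884e-01,  9.80183304e-01, -7.87055302e-04]), 'width': 0.08542779038554632}
```

View pics/top0.png

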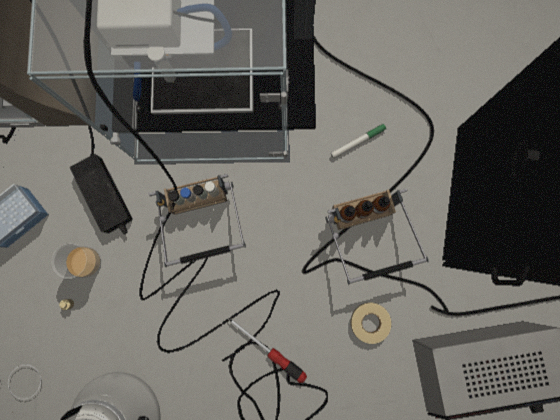

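View pics/side0.png

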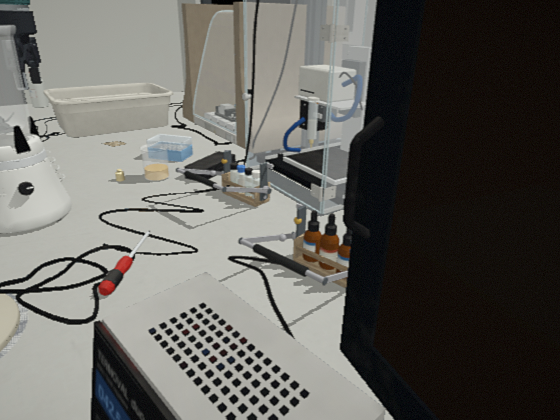

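The top view shows the amber rack at about (365,208), with its grip at about (388,270). The vial rack is to its left at (196,194), and both handles are folded toward the robot. I'll enlarge the amber region.

```bash
python3 - <<'E'
import cv2
im=cv2.imread("pics/top0.png")[170:300,300:450]
cv2.imwrite("pics/c1.png",cv2.resize(im,None,fx=4.5,fy=4.5,interpolation=cv2.INTER_CUBIC))
E
cat > h.py <<'E'
import numpy as np
from rig import manip
from scipy.spatial.transform import Rotation as R
def ray(n,u,v):
    c=manip.camera_info(n);q=np.array(c["orientation"]);r=R.from_quat(q[[1,2,3,0]])
    return np.array(c["eye"]),r.apply(np.linalg.solve(c["camera_matrix"],[u,v,1.]))
def at(n,u,v,z):
    e,d=ray(n,u,v);return e+d*(z-e[2])/d[2]
def proj(n,p):
    c=manip.camera_info(n);q=np.array(c["orientation"]);r=R.from_quat(q[[1,2,3,0]])
    x=c["camera_matrix"]@r.inv().apply(np.array(p)-c["eye"]);return x[:2]/x[2]
E
```

```text
(no output)
```

View pics/c1.png

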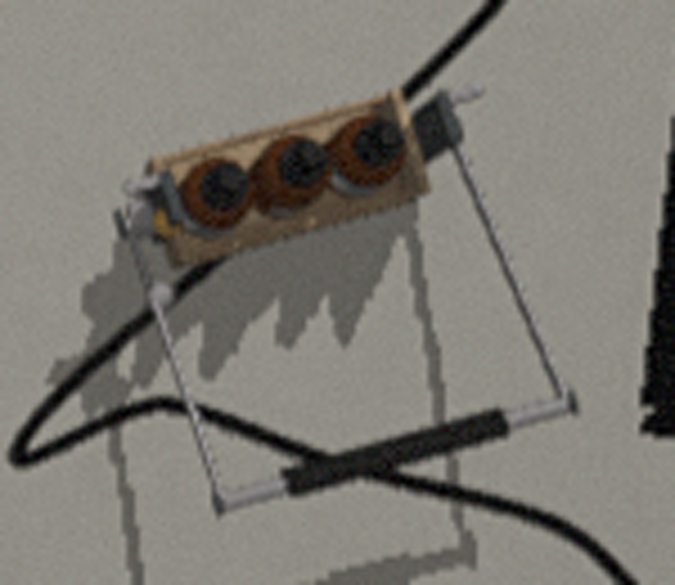

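In the crop, the bar ends are at (222,503) and (572,403), the grip ends at (290,482) and (505,422), and the rack-top corners at (150,162), (402,93), (428,190) and (175,266). I'll fit the pose and q to these points together with the side view.

```bash
cat > fit.py <<'E'
from h import *
from scipy.optimize import least_squares
c=lambda u,v:(300+(u+.5)/4.5-.5,170+(v+.5)/4.5-.5)
def H(q,y):return [-.14*np.cos(q),y,.04+.14*np.sin(q)]
# rack y+ is left in top image
T=[("top",c(222,503),.078),("top",c(572,403),-.078),("top",c(290,482),.05),("top",c(505,422),-.05),("side",(255,244),.05),("side",(309,278),-.05)]
K=[("top",c(150,162),(.025,.06,.05)),("top",c(402,93),(.025,-.06,.05)),("top",c(428,190),(-.025,-.06,.05)),("top",c(175,266),(-.025,.06,.05))]
def f(p):
    x,y,a,q=p;r=R.from_euler('z',a);o=[]
    for n,uv,yy in T:o+=list(proj(n,r.apply(H(q,yy))+[x,y,0])-uv)
    for n,uv,k in K:o+=list(proj(n,r.apply(k)+[x,y,0])-uv)
    return o
if __name__=="__main__":
    s=least_squares(f,[.42,-.15,0.2,.1],loss='soft_l1');print(s.x,np.round(s.fun.reshape(-1,2) if 0 else np.array(f(s.x)).reshape(-1,2),1).tolist())
    x,y,a,q=s.x
    for t in(q,.5,.8,1.15,1.4,1.57):print(round(t,2),np.round(R.from_euler('z',a).apply(H(t,0))+[x,y,0],4))
    print(at("top",196,194,.06),at("top",205,254,.05))
E
python3 fit.py
```

```text
[ 0.56221561 -0.15974589  0.26924295  0.34616012] [[0.8, 0.1], [-0.6, -0.3], [-0.6, 0.7], [0.6, -0.5], [-0.3, 1.3], [-1.6, -8.0], [0.0, -0.3], [-0.7, -1.1], [1.1, 0.2], [1.7, -0.3]]
0.35 [ 0.4353 -0.1948  0.0875]
0.5 [ 0.4438 -0.1924  0.1071]
0.8 [ 0.4682 -0.1857  0.1404]
1.15 [ 0.5071 -0.175   0.1678]
1.4 [ 0.5393 -0.1661  0.178 ]
1.57 [ 0.5621 -0.1598  0.18  ]
[0.59722361 0.18704549 0.06      ] [0.47412173 0.16912671 0.05      ]
```

```bash
python3 - <<'E'
from h import *
print(at("top",115,400,.1),at("top",115,400,.2), at("top",445,260,0))
E
python3 -m handwheel '[{"translation":[0,0,-0.04],"angular":[0,0,0],"hand":0},{"translation":[0,0,-0.04],"angular":[0,0,0],"hand":0},{"translation":[0,0,-0.04],"angular":[0,0,6.5],"hand":0},{"translation":[0,0,0],"angular":[0,0,6.5],"hand":0},{"translation":[0,0,0],"angular":[0,0,6.5],"hand":0},{"translation":[0,0,0],"angular":[0,0,6.5],"hand":0},{"translation":[0,0,0],"angular":[0,0,6.5],"hand":0},{"translation":[0,0,0],"angular":[0,0,6.5],"hand":0},{"translation":[0,0,0],"angular":[0,0,6.5],"hand":0},{"translation":[0,0,0],"angular":[0,0,6.2],"hand":0}]' 20
```

```text
[0.20294063 0.32668101 0.1       ] [0.22622506 0.2922898  0.2       ] [ 0.45593646 -0.33468205  0.        ]
clock: 0.93
position: [0.2232, 0.5297, 0.3508]
ee_rot: [0.0, 0.608, 0.794, -0.001]
contact_force: [0.7, 0.5, -0.0]
width: 0.0857
gripper_force: 0.0
```

```bash
python3 -m handwheel '[{"translation":[0,0.04,0],"angular":[0,0,0],"hand":0},{"translation":[0,0.04,0],"angular":[0,0,0],"hand":0},{"translation":[-0.01,0.038,0],"angular":[0,0,0],"hand":0},{"translation":[-0.038,0,0],"angular":[0,0,0],"hand":0},{"translation":[-0.038,0,0],"angular":[0,0,0],"hand":0},{"translation":[-0.038,0,0],"angular":[0,0,0],"hand":0},{"translation":[-0.038,0,0],"angular":[0,0,0],"hand":0},{"translation":[-0.038,0,0],"angular":[0,0,0],"hand":0},{"translation":[-0.038,0,0],"angular":[0,0,0],"hand":0},{"translation":[-0.038,0,0],"angular":[0,0,0],"hand":0}]'
python3 -m handwheel '[{"translation":[-0.038,0,0],"angular":[0,0,0],"hand":0},{"translation":[-0.038,0,0],"angular":[0,0,0],"hand":0},{"translation":[-0.038,0,0],"angular":[0,0,0],"hand":0},{"translation":[-0.038,0,0],"angular":[0,0,0],"hand":0},{"translation":[-0.038,0,0],"angular":[0,0,0],"hand":0},{"translation":[-0.038,0,0],"angular":[0,0,0],"hand":0},{"translation":[-0.038,0,0],"angular":[0,0,0],"hand":0},{"translation":[-0.038,-0.03,0],"angular":[0,0,0],"hand":0},{"translation":[-0.038,-0.035,0],"angular":[0,0,0],"hand":0},{"translation":[0,-0.04,0],"angular":[0,0,0],"hand":0}]'
cat > d.py <<'E'
from h import *
import sys
s=manip.get_state();q=np.array(s["ee_rot"]);r=R.from_quat(q[[1,2,3,0]])
t=np.array([float(v) for v in sys.argv[1:4]]);print("delta tool",np.round(r.inv().apply(t-s["position"]),4),"pos",np.round(s["position"],4),"yaxis",np.degrees(np.arctan2(*r.as_matrix()[[1,0],1])))
E
python3 d.py .4353 -.1948 .0685
```

```text
clock: 1.77
position: [0.4104, 0.2934, 0.3508]
ee_rot: [-0.0, 0.605, 0.796, -0.0]
contact_force: [1.0, 0.6, 0.2]
width: 0.0854
gripper_force: 0.0
clock: 2.6
position: [0.4095, -0.052, 0.3499]
ee_rot: [0.001, 0.607, 0.795, -0.001]
contact_force: [-0.7, -0.6, 0.9]
width: 0.0856
gripper_force: 0.0
delta tool [-0.1439 -0.0123  0.2818] pos [ 0.4095 -0.052   0.3499] yaxis 15.24852632399974
```

```bash
python3 -m handwheel '[{"translation":[-0.036,-0.003,0.03],"angular":[0,0,0],"hand":0},{"translation":[-0.036,-0.003,0.03],"angular":[0,0,0],"hand":0},{"translation":[-0.036,-0.003,0.03],"angular":[0,0,0],"hand":0},{"translation":[-0.036,-0.003,0.03],"angular":[0,0,0],"hand":0},{"translation":[0,0,0.03],"angular":[0,0,0],"hand":0},{"translation":[0,0,0.03],"angular":[0,0,0],"hand":0},{"translation":[0,0,0.03],"angular":[0,0,0],"hand":0},{"translation":[0,0,0.01],"angular":[0,0,0],"hand":0},{"translation":[0,0,0],"angular":[0,0,0],"hand":0}]'
python3 d.py .4353 -.1948 .0685
python3 - <<'E'
from rig import manip
import cv2,numpy as np
a=manip.get_image("top")[130:330,290:490];b=manip.get_image("side")[150:350,180:380]
cv2.imwrite("pics/c2.png",cv2.resize(np.hstack([a,b]),None,fx=2,fy=2,interpolation=cv2.INTER_CUBIC)[...,::-1])
E
```

```text
clock: 3.35
position: [0.4289, -0.1719, 0.1415]
ee_rot: [-0.004, 0.606, 0.796, -0.0]
contact_force: [-0.3, 0.4, -0.1]
width: 0.0855
gripper_force: 0.0
delta tool [-0.0242  0.0005  0.0729] pos [ 0.4289 -0.1719  0.1415] yaxis 15.423224563968581
```

View pics/c2.png

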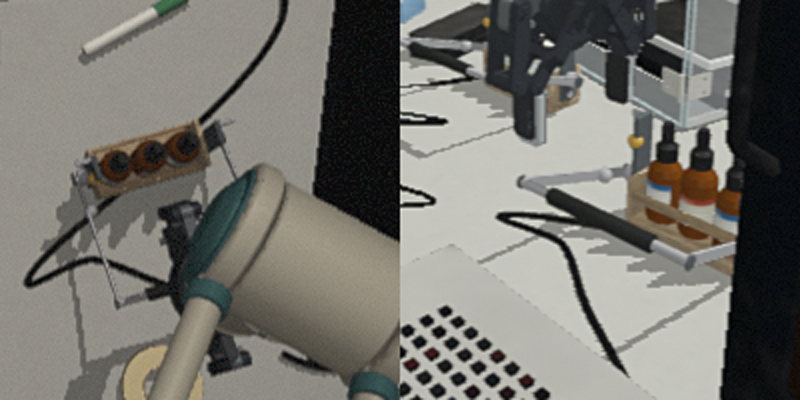

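The side view matches the fit, with the grip running from about (252,245) to (307,272). The open fingers are above it and about 24 mm short along its length. I'll shift over, descend and grip.

```bash
python3 -m handwheel '[{"translation":[-0.012,0,0.01],"angular":[0,0,0],"hand":0},{"translation":[-0.012,0,0.012],"angular":[0,0,0],"hand":0},{"translation":[0,0,0.017],"angular":[0,0,0],"hand":0},{"translation":[0,0,0.017],"angular":[0,0,0],"hand":0},{"translation":[0,0,0.015],"angular":[0,0,0],"hand":0},{"translation":[0,0,0],"angular":[0,0,0],"hand":0},{"translation":[0,0,0],"angular":[0,0,0],"hand":0}]' 20
python3 d.py .4353 -.1948 .0685
```

```text
clock: 4.03
position: [0.4383, -0.197, 0.0739]
ee_rot: [0.0, 0.606, 0.796, -0.0]
contact_force: [-0.7, -0.6, 0.1]
width: 0.0856
gripper_force: 0.0
delta tool [ 0.0029 -0.0023  0.0054] pos [ 0.4383 -0.197   0.0739] yaxis 15.448877829230714
```

```bash
python3 -m handwheel '[{"translation":[0.003,-0.002,0.005],"angular":[0,0,0],"hand":0.5},{"translation":[0,0,0],"angular":[0,0,0],"hand":1},{"translation":[0,0,0],"angular":[0,0,0],"hand":1},{"translation":[0,0,0],"angular":[0,0,0],"hand":1},{"translation":[0,0,0],"angular":[0,0,0],"hand":1},{"translation":[0,0,0],"angular":[0,0,0],"hand":1},{"translation":[0,0,0],"angular":[0,0,0],"hand":1},{"translation":[0,0,0],"angular":[0,0,0],"hand":1},{"translation":[0,0,0],"angular":[0,0,0],"hand":1}]' 20
python3 d.py .4353 -.1948 .0685
```

```text
clock: 4.78
position: [0.4355, -0.1941, 0.0689]
ee_rot: [0.0, 0.606, 0.796, 0.0]
contact_force: [0.7, -0.4, -0.7]
width: 0.0129
gripper_force: 21.8
delta tool [-0.0007 -0.0004  0.0004] pos [ 0.4355 -0.1941  0.0689] yaxis 15.437708950104584
```

The grip is held, with the width reading about 13 mm. Next I'll work out the arc increments.

```bash
python3 -c "
import numpy as np
q=np.linspace(.346,1.571,16);print(np.round(np.c_[q[1:],np.diff(-140*np.cos(q)),-np.diff(140*np.sin(q))],1))"
```

```text
[[  0.4   4.3 -10.6]
 [  0.5   5.2 -10.2]
 [  0.6   6.   -9.7]
 [  0.7   6.8  -9.2]
 [  0.8   7.5  -8.6]
 [  0.8   8.2  -8. ]
 [  0.9   8.8  -7.3]
 [  1.    9.4  -6.6]
 [  1.1   9.9  -5.8]
 [  1.2  10.3  -5. ]
 [  1.2  10.7  -4.1]
 [  1.3  11.   -3.2]
 [  1.4  11.2  -2.3]
 [  1.5  11.3  -1.4]
 [  1.6  11.4  -0.5]]
```

```bash
python3 -m handwheel '[{"translation":[0,0.0043,-0.0106],"angular":[0,0,0],"hand":1},{"translation":[0,0.0052,-0.0102],"angular":[0,0,0],"hand":1},{"translation":[0,0.006,-0.0097],"angular":[0,0,0],"hand":1},{"translation":[0,0.0068,-0.0092],"angular":[0,0,0],"hand":1},{"translation":[0,0.0075,-0.0086],"angular":[0,0,0],"hand":1},{"translation":[0,0.0082,-0.008],"angular":[0,0,0],"hand":1},{"translation":[0,0.0088,-0.0073],"angular":[0,0,0],"hand":1},{"translation":[0,0,0],"angular":[0,0,0],"hand":1}]'
python3 d.py .5621 -.1598 .161
```

```text
clock: 5.45
position: [0.4766, -0.1829, 0.1346]
ee_rot: [-0.002, 0.605, 0.797, -0.004]
contact_force: [-12.8, -4.2, 16.1]
width: 0.0129
gripper_force: 22.1
delta tool [-0.0007  0.0883 -0.0272] pos [ 0.4766 -0.1829  0.1346] yaxis 15.60234380896815
```

```bash
python3 -m handwheel '[{"translation":[0,0.0080,-0.0085],"angular":[0,0,0],"hand":1},{"translation":[0,0.0095,-0.0070],"angular":[0,0,0],"hand":1},{"translation":[0,0.0103,-0.005],"angular":[0,0,0],"hand":1},{"translation":[0,0.0107,-0.0041],"angular":[0,0,0],"hand":1},{"translation":[0,0,0],"angular":[0,0,0],"hand":1}]'
python3 d.py .5621 -.1598 .161
```

```text
clock: 5.87
position: [0.5174, -0.1719, 0.1588]
ee_rot: [0.0, 0.605, 0.796, -0.001]
contact_force: [-4.5, -1.3, 8.8]
width: 0.0133
gripper_force: 21.5
delta tool [-0.0003  0.0463 -0.0023] pos [ 0.5174 -0.1719  0.1588] yaxis 15.50477507982572
```

```bash
python3 -m handwheel '[{"translation":[0,0.011,-0.0036],"angular":[0,0,0],"hand":1},{"translation":[0,0.0112,-0.0023],"angular":[0,0,0],"hand":1},{"translation":[0,0.0113,-0.0014],"angular":[0,0,0],"hand":1},{"translation":[0,0.0114,-0.0005],"angular":[0,0,0],"hand":1},{"translation":[0,0.001,0],"angular":[0,0,0],"hand":1},{"translation":[0,0,0],"angular":[0,0,0],"hand":1}]'
python3 d.py .5621 -.1598 .161
```

```text
clock: 6.37
position: [0.5634, -0.1596, 0.1652]
ee_rot: [0.001, 0.605, 0.796, 0.0]
contact_force: [1.2, -3.2, 4.2]
width: 0.0131
gripper_force: 22.0
delta tool [ 0.0001 -0.0013  0.0042] pos [ 0.5634 -0.1596  0.1652] yaxis 15.490284191512705
```

The handle is at the stop with low forces. I'll open the gripper and lift clear.

```bash
python3 -m handwheel '[{"translation":[0,0,0],"angular":[0,0,0],"hand":0},{"translation":[0,0,0],"angular":[0,0,0],"hand":0},{"translation":[0,0,0],"angular":[0,0,0],"hand":0},{"translation":[0,0,0],"angular":[0,0,0],"hand":0},{"translation":[0,0,0],"angular":[0,0,0],"hand":0},{"translation":[0,0,0],"angular":[0,0,0],"hand":0},{"translation":[0,0,-0.03],"angular":[0,0,0],"hand":0},{"translation":[0,0,-0.03],"angular":[0,0,0],"hand":0},{"translation":[0,0,-0.035],"angular":[0,0,0],"hand":0},{"translation":[0,0,0],"angular":[0,0,0],"hand":0}]'
python3 - <<'E'
from rig import manip
import cv2,numpy as np
a=manip.get_image("top")[130:330,290:490];b=manip.get_image("side")[100:300,180:380]
cv2.imwrite("pics/c3.png",cv2.resize(np.hstack([a,b]),None,fx=2,fy=2,interpolation=cv2.INTER_CUBIC)[...,::-1])
E
```

```text
clock: 7.2
position: [0.5649, -0.1603, 0.2671]
ee_rot: [0.006, 0.606, 0.796, 0.002]
contact_force: [1.4, -0.7, 0.8]
width: 0.0853
gripper_force: 0.0
```

View pics/c3.png

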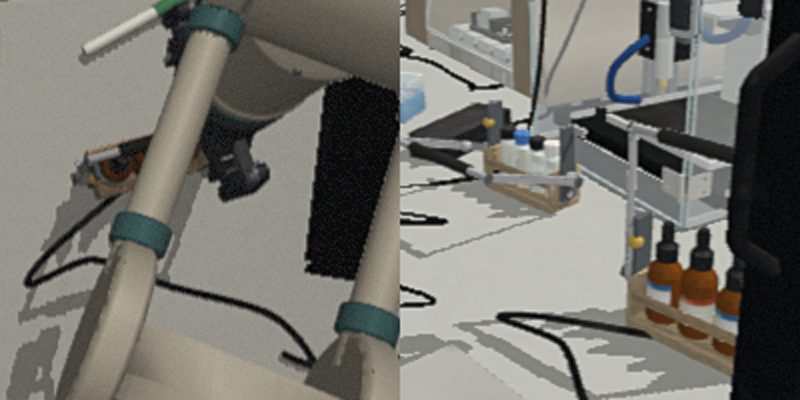

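The amber handle stands upright, with its left bar end at side pixel (295,161), and the vial handle is still folded. I'll check that point against the model for the amber angle.

Run:
```python
from fit import *
x,y,a=.5622,-.1597,.2692
for q in(1.15,1.3,1.4,1.5,1.571):print(q,proj("side",R.from_euler('z',a).apply(H(q,.078))+[x,y,0]))
```

```text
1.15 [273.48793969 178.54486307]
1.3 [281.44363945 171.27615568]
1.4 [286.76783368 167.4434038 ]
1.5 [292.02513405 164.4482815 ]
1.571 [295.68140508 162.83397231]
```

```bash
python3 -c "
from rig import manip
print(manip.sign_off())"
```

```text
the job is handed in; nothing more can be done
None
```

The amber rack's handle is upright at its end stop: its bar end is within about 2 px of the model's upright position in the side view. The gripper is open and clear, the vial rack's handle is still folded, and I handed the job in just after 7.2 s without seeing a verdict.

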